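Snap a pipe clip shut with the clip pliers

ROBOT

A 7-joint arm with a two-finger parallel gripper is mounted at the origin on a cart in front of the work surface, level with it; the furniture and walls round the work are solid. World frame = base frame: x ahead of the robot, y to its left, z up, the work surface at z = 0. Lengths are in m, angles in degrees, forces in N, time in s.
With the tool pointing down it reaches from about 0.35 to 0.775 m from the base axis. Payload 3.1 kg.
Tool frame: the origin (TCP) lies on the centre line of the jaws, within the pads' length; the fingertips stand 17 mm ahead of it and the grasp point (between the pads) lies 2 mm behind it (robot.tip_reach is the distance from the TCP to the fingertips, in m); z points along the fingers, y is the line along which they close (so a half turn about z gives the same grasp; the last joint's range is limited). The gripper opens to 85 mm and grips with 20 to 120 N. Pads are 22 mm wide; open, the fingers measure 114 mm over their backs; the gripper's body (76 mm by 85 mm) begins 54 mm behind the grasp point. The pads swing forward as they close: fully open they stand 13 mm farther back than shut.
Start: joints at [-76.243, 17.813, 0.802, 86.603, -0.252, 75.585, -1.558], TCP at [0.153, 0.528, 0.248] pointing down, gripper open.
Joint ranges: [-154.91, 154.91], [-16.99, 109.72], [-72.82, 74.43], [7.12, 147.25], [-82.49, 262.49], [11.32, 116.49], [-174.64, 174.64]. Speed limits (degrees/s): [159.86, 159.86, 180, 180, 180, 180, 180].

INTERFACE

Orientations are given as [roll, pitch, yaw] about the fixed x, y, z axes, in that order (R = Rz(yaw) Ry(pitch) Rx(roll)).
In Python, from station import robot, fingers, vision, workorder, recognise gives the robot as it stands. Calls block until the motion is done:
- robot.move_to(position, orientation): joint-space move of the TCP to a pose.
- robot.line_to(position, orientation=None, velocity=0.15, f_stop=None): straight line of the TCP; orientation=None keeps the orientation; velocity is the mean speed in m/s. With f_stop (N) it stops when the force on the tool has changed by that much, and returns True; else False.
- robot.move_j(angles): joint-space move.
- fingers.gripper_to(opening, force=None): opening from 0.0 (shut) to 1.0 (fully open); force is the grip in N (None keeps the last); returns when the fingers have stopped.
- robot.pause(seconds).
- robot.inverse_kinematics(position, orientation): joint angles nearest the present ones, or None.
- vision.grab_frame(name): name is "scene" or "top" or "wrist"; returns the picture (480x640x3 uint8, red, green, blue); there is no depth.
- vision.calibration(name): a dict with "mtx" (3x3 intrinsics, pixels), "extrinsics" (4x4, takes a point from world to camera coordinates); the wrist camera has in their place "T_tool_cam" (4x4, takes a point from camera to tool coordinates, whose origin is the TCP and whose axes are the flange's). Camera axes: x right, y up, looking along -z (the intrinsics and any distortion apply to the point x, -y, -z); pixel columns grow to the right and rows downward; lengths in m; the calibration is good to about 2 mm. The wrist camera is an equidistant fisheye: a pixel r from the principal point sees the ray r / f radians off the axis. A picture is of the moment at which its call begins: read the wrist's pose just before it. calibration takes no time and is no camera call.
A pose or a line that the arm cannot do raises robot.PlanningError and nothing moves.
- workorder.close_job(): hands the job in; it is judged then, once.
Trained networks look in the newest picture that a camera, given by its name, has taken for a name from the list of things; names that differ only in an ending like _2 or _b are one class to them, and where a whole thing is asked for, a point or a joint stands for the part that bears it (a point fixed in the world has none). Each returns a list of dicts, best first, with "p" (0 to 1); they miss things now and then, are a little off and sometimes report something else, mostly with a low value. They report only what shows in the picture. A call takes as long as a camera call. They do not tell look-alikes from the thing itself.
- recognise(label, camera): "rect" ([centre column, centre row, width, height] in pixels, round what is visible of it).
Readings, each from a call of its own:
- robot.current_time_s(): time.
- robot.current_joint_positions(): joint angles.
- robot.current_dq(): joint speeds.
- robot.current_joint_torque(): joint torques, N m.
- robot.current_tool_pos(): TCP position.
- robot.current_eef_rot(): TCP orientation.
- robot.current_contact_force(): force on the tool from outside, world axes, zero at the start.
- robot.current_torque(): the same for the moment, N m.
- robot.current_finger_gap(): opening from 0.0 (shut) to 1.0 (fully open).
- robot.current_gripper_force(): force on a finger pad.
Only numpy, scipy, OpenCV 4.12 (cv2) and the standard library are available. Lean on these libraries where they do the work, as an engineer would, in place of code of your own. Each camera call takes 0.05 s, during which the arm holds its last target. There are 200 camera calls.

TASK

Pick up the spring-opened clip pliers lying on the bench, bring their open jaws round the two lugs of the black snap clip on the clear pipe, and squeeze the pliers gently until the clip clicks shut and stays shut; the clip cracks if you keep squeezing hard after the click. Touch the clip with nothing but the pliers, then lay the pliers back down flat on the bench, and leave the other things there where they are.

Things in the scene. Friction and masses are not known exactly. Their poses are not given: they have to be found in the camera images.
- pliers: Small steel pliers with black rubber-sleeved handles, 155 mm long, 16 mm thick, 95 g, lying flat (z up). Origin on the pivot axis at the underside. This is the half with the jaw at +y and the handle at -y; x, from pivot to jaws, is the middle line of the open pliers. The steel jaws lie 1 to 15 mm above the underside.
- pliers_grip (a point): Where to grip, 65 mm behind the pivot, 8 mm above the underside, on the middle line of the open pliers; axes as pliers. Across both sleeves (along y) it is 69 mm when open. The sleeves are 76 mm long, 8 mm thick, 16 mm high. A spring spreads the handles with 6 to 8 N: an opening of 64 mm, set by width, holds the pliers level without shutting them.
- pliers_jaws (a point): Pressing place of the jaws, 35 mm ahead of the pivot, 8 mm above the underside, on the middle line of the open pliers; axes as pliers. The jaws are 33 mm apart here when open and reach 12 mm farther forward; the space between them is free from 15 mm ahead of the pivot.
- pliers_lever (a joint): How far the pliers are squeezed, rad: 0 fully open, 0.53 with the jaws 15 mm apart, 0.64 the stop. The other half turns by this much about +z against pliers, so the true middle line lies at the yaw of pliers plus half this value. Per rad the handles close 65 mm at the grip, the jaws 35 mm.
- stand: Fixed grey base plate 90 x 90 x 12 mm with a brass nipple (up to 40 mm wide) and an upright rigid clear pipe, 18 mm in diameter, with a grey cap on top at 172 mm. Origin at the centre of the underside.
- clip: Black plastic snap clip round the clear pipe, 12 mm high. Origin on the pipe axis at the clip's mid height, 85 mm above the bench; -x points out along its two lugs, which reach from 12 to 40 mm out; press them 31 mm out. The clip swivels about the pipe (friction 0.03 N m, at most 0.5 rad either way from the stand's x axis) and so centres itself between the jaws.
- clip_lug: The clip's moving lug, at +y, with its half ring. Origin on a hinge pin 15 mm behind the pipe axis. Open, its x axis is turned 0.15 rad about -z from the clip's and the lugs measure 22 mm over the outside, 31 mm out; shut, it is parallel (15 mm). It resists with 9 N at first, then less and less, goes over centre 0.045 rad before shut, snaps shut and stays. Over 14 N cracks it.
- clip_press (a point): Point 31 mm out on the clip's -x axis, mid height; axes as clip. The fixed lug, at -y, has its outer face 7.5 mm beside that axis, up to 3 mm nearer or farther from clip to clip: the opening that clicks is not known beforehand. Close in steps of 1 mm or less; at the click the force on the handles is down to the spring's alone; squeezing on with 20 N cracks the clip.
- tape_roll: Bystander: roll of white tape lying flat, 74 mm wide, 46 mm high. Origin at the centre of the underside.
- dropper: Bystander: small dropper bottle, 33 mm wide, 86 mm high. Origin at the centre of the underside.
- timer: Bystander: white bench timer 62 x 62 x 20 mm. Origin at the centre of the underside.
Things that resemble listed ones, but are neither listed nor needed, are in the scene too. There is more than one size of the pliers; the job needs the larger.

How it is judged (in metres and radians):
On the way, in this order (a step that is already met when the one before it is completed fails the run):
1. the pliers are lifted off the bench while the clip is open (height (world z) of pliers above 0.04 m and angle between the x axis of clip_lug and the x axis of clip, either way round above 0.1 rad), for 0.2 s.
2. the pliers press on the moving lug of the still open clip (contact force between pliers and clip_lug above 4 N and angle between the x axis of clip_lug and the x axis of clip, either way round above 0.05 rad).
3. the clip has snapped shut (angle between the x axis of clip_lug and the x axis of clip, either way round below 0.03 rad), for 0.2 s.
At the end, for the whole second after the job is handed in: The clip is snapped shut (moving half within 0.03 rad of parallel to the clip's x axis) and the pliers, let go, lie still and flat on the bench top (origin below 6 mm, tilt under 0.1 rad) (angle between the x axis of clip_lug and the x axis of clip, either way round below 0.03 rad and height (world z) of pliers below 0.006 m and angle between pliers's own z axis and vertical below 0.1 rad and linear speed of pliers below 0.02 m/s); the robot touches nothing.
It fails at once if the moving lug is pressed by the pliers with more than 14 N (it cracks) (contact force between pliers and clip_lug above 14 N).
It fails at once if the robot itself touches the clip (contact force between any of the fingers, the arm and clip above 0.5 N).
It fails at once if a bystander is moved by more than 20 mm (distance of any of tape_roll, dropper, timer from where it was at the start of the episode above 0.02 m).
It also fails if it takes over 64 s, if anything falls off the work surface, if the arm or the gripper's body presses on something with over 40 N, if the wrist force passes 120 N, or if a joint passes its speed limit or range.

## Working session

There is one attempt and no reset: what is moved stays moved. The work goes in short steps, each a Python script; the robot and the scene stay as the last script left them, time stands still between calls to the robot, and variables do not carry over. Pictures are saved under pics/ and viewed, at most 10 in all, crops included, and the job is handed in when it is done.

```bash
mkdir -p pics; ls; python3 - <<'E'
from station import robot, fingers, vision, workorder, recognise
import cv2, numpy as np
for n in ["scene","top"]:
    im=vision.grab_frame(n); cv2.imwrite(f"pics/{n}0.png",im[:,:,::-1])
    c=vision.calibration(n); print(n,np.round(c["mtx"],1).tolist(),np.round(c["extrinsics"],4).tolist(),[k for k in c])
    for l in ["pliers","stand","clip","clip_lug","tape_roll","dropper","timer"]:
        print(l,[(np.round(d["rect"]).tolist(),round(d["p"],2)) for d in recognise(l,n)])
c=vision.calibration("wrist"); print({k:np.round(v,4).tolist() for k,v in c.items() if not isinstance(v,str)})
print(robot.current_time_s(),robot.current_eef_rot(),robot.tip_reach)
E
```

```text
pics
scene [[509.5, 0.0, 329.8], [0.0, 509.5, 244.3], [0.0, 0.0, 1.0]] [[0.783, -0.6218, -0.0175, -0.449], [0.3919, 0.4713, 0.7901, -0.2592], [-0.483, -0.6255, 0.6127, -0.8892], [0.0, 0.0, 0.0, 1.0]] ['mtx', 'extrinsics']
pliers [([362.0, 335.0, 76.0, 48.0], 0.87), ([392.0, 404.0, 65.0, 58.0], 0.83)]
stand [([334.0, 216.0, 48.0, 78.0], 0.89)]
clip [([330.0, 214.0, 27.0, 9.0], 0.76)]
clip_lug [([324.0, 211.0, 11.0, 6.0], 0.58)]
tape_roll [([424.0, 277.0, 37.0, 38.0], 0.55), ([238.0, 208.0, 27.0, 20.0], 0.25)]
dropper [([379.0, 252.0, 14.0, 37.0], 0.56)]
timer [([236.0, 208.0, 29.0, 22.0], 0.65)]
top [[527.0, 0.0, 316.0], [0.0, 527.0, 246.1], [0.0, 0.0, 1.0]] [[0.0176, -0.9998, -0.0093, -0.0224], [0.9974, 0.0169, 0.0705, -0.5616], [-0.0703, -0.0105, 0.9975, -1.3844], [0.0, 0.0, 0.0, 1.0]] ['mtx', 'extrinsics']
pliers [([387.0, 277.0, 37.0, 59.0], 0.74), ([444.0, 304.0, 24.0, 18.0], 0.66), ([387.0, 205.0, 27.0, 32.0], 0.23)]
stand [([294.0, 220.0, 35.0, 40.0], 0.56)]
clip [([344.0, 215.0, 13.0, 15.0], 0.71), ([288.0, 222.0, 10.0, 16.0], 0.44)]
clip_lug []
tape_roll [([387.0, 207.0, 30.0, 29.0], 0.87), ([290.0, 223.0, 13.0, 18.0], 0.68)]
dropper [([344.0, 216.0, 12.0, 16.0], 0.44), ([288.0, 222.0, 15.0, 18.0], 0.23)]
timer [([194.0, 261.0, 24.0, 26.0], 0.66)]
{'mtx': [[371.6483, 0.0, 324.5166], [0.0, 371.6483, 242.2921], [0.0, 0.0, 1.0]], 'T_tool_cam': [[-0.0006, 0.9471, 0.321, 0.0813], [1.0, 0.0002, 0.0013, -0.0], [0.0011, 0.321, -0.9471, -0.1257], [0.0, 0.0, 0.0, 1.0]]}
0.8 [1.79998040e+02 2.61321285e-03 1.63858495e+02] 0.017
```

```bash
python3 - <<'E'
import cv2, numpy as np
t=cv2.imread("pics/top0.png")[170:350,160:480]; s=cv2.imread("pics/scene0.png")[150:450,200:480]
cv2.imwrite("pics/tc.png",cv2.resize(t,None,fx=2.5,fy=2.5,interpolation=cv2.INTER_CUBIC))
cv2.imwrite("pics/sc.png",cv2.resize(s,None,fx=2,fy=2,interpolation=cv2.INTER_CUBIC))
E
```

```text
(no output)
```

View pics/tc.png

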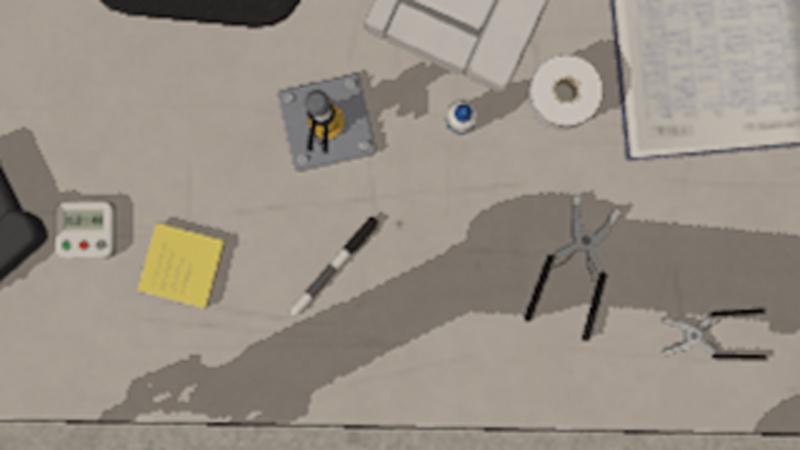

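View pics/sc.png

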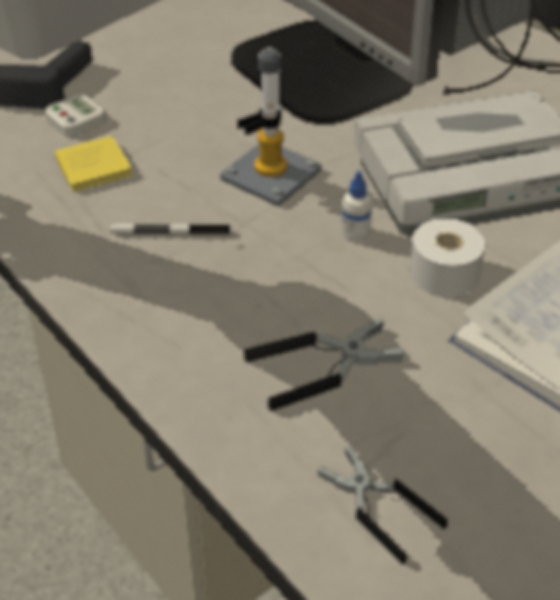

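The top view shows the large pliers with their pivot at about (395,266), jaws pointing +x. The small pair is at about (438,304). The stand's pipe is at about (288,212), with its lugs pointing toward the robot (-x).

```bash
cat > h.py <<'E'
from station import robot, fingers, vision, workorder, recognise
import cv2, numpy as np
from scipy.spatial.transform import Rotation as R
F=np.diag([1,-1,-1])
def tool():
    T=np.eye(4); T[:3,:3]=R.from_euler('xyz',robot.current_eef_rot(),degrees=True).as_matrix(); T[:3,3]=robot.current_tool_pos(); return T
def ray(n,px,T=None):
    c=vision.calibration(n); K=c["mtx"]; u=np.array([(px[0]-K[0,2])/K[0,0],(px[1]-K[1,2])/K[1,1]])
    if n=="wrist":
        r=np.hypot(*u); d=np.array([*(u*np.sin(r)/max(r,1e-9)),np.cos(r)]); W=T@c["T_tool_cam"]
    else: d=np.array([*u,1]); W=np.linalg.inv(c["extrinsics"])
    return W[:3,3],W[:3,:3]@F@d
def onz(n,px,z,T=None):
    o,d=ray(n,px,T); return (o+d*(z-o[2])/d[2])[:2]
def proj(n,P,T=None):
    c=vision.calibration(n); K=c["mtx"]
    W=np.linalg.inv(T@c["T_tool_cam"]) if n=="wrist" else c["extrinsics"]
    q=F@((W[:3,:3]@np.array(P)+W[:3,3]))
    u=q[:2]/np.hypot(*q[:2])*np.arctan2(np.hypot(*q[:2]),q[2]) if n=="wrist" else q[:2]/q[2]
    return u*K[0,0]+K[:2,2]
def near(n,pxs,T=None):
    pass
E
python3 - <<'E'
from h import *
f=lambda x,y:(160+x/2.5,170+y/2.5)
for nm,p,z in [("pivot",f(587,240),.013),("jawL",f(577,200),.01),("jawR",f(615,212),.01),("hL0",f(550,258),.012),("hL1",f(528,318),.012),("hR0",f(603,275),.012),("hR1",f(587,337),.012),("cap",f(319,99),.172),("lugL",f(311,150),.09),("lugR",f(325,150),.09),
 ("plTL",f(279,92),.012),("plTR",f(358,72),.012),("plBR",f(376,152),.012),("plBL",f(298,170),.012),("timer",f(85,230),.02),("drop",f(461,116),.08)]:
    print(nm,np.round(onz("top",p,z),4))
h=lambda x,y:(200+x/2,150+y/2)
print(np.round([onz("scene",h(353,345),.013),onz("scene",h(269,57),.172)],4))
E
```

```text
pivot [ 0.5128 -0.2237]
jawL [ 0.5556 -0.2131]
jawR [ 0.5434 -0.2538]
hL0 [ 0.493  -0.1845]
hL1 [ 0.4288 -0.1617]
hR0 [ 0.4759 -0.2411]
hR1 [ 0.4099 -0.2245]
cap [0.6374 0.055 ]
lugL [0.5966 0.0675]
lugR [0.5969 0.0532]
plTL [0.6667 0.1089]
plTR [0.6898 0.0241]
plBR [0.6034 0.0031]
plBL [0.5826 0.0865]
timer [0.514  0.3115]
drop [ 0.6351 -0.0847]
[[ 0.5138 -0.2217]
 [ 0.6271  0.0459]]
```

```bash
python3 - <<'E'
from h import *
y=161.4; fingers.gripper_to(1.0,20)
robot.move_to([.4514,-.2028,.20],[180,0,y])
robot.pause(.2); T=tool(); im=vision.grab_frame("wrist"); cv2.imwrite("pics/w1.png",im[:,:,::-1]); np.save("T1.npy",T)
print(robot.current_time_s(),np.round(robot.current_joint_positions(),1),[(np.round(d["rect"]).tolist(),round(d["p"],2)) for d in recognise("pliers","wrist")])
yw=np.radians(-18.6);c,s=np.cos(yw),np.sin(yw)
for l,a,b in [("piv",0,0),("grip",-.065,0),("jaw",.035,0),("hl",-.065,.0345),("hr",-.065,-.0345)]: print(l,np.round(proj("wrist",[.513+c*a-s*b,-.2235+s*a+c*b,.012],T)))
E
```

```text
4.05 [-20.9  18.5  54.5 100.9 -16.1  68.8 109.5] [([159.0, 233.0, 112.0, 82.0], 0.9), ([322.0, 249.0, 90.0, 152.0], 0.76)]
piv [324. 283.]
grip [324. 215.]
jaw [324. 315.]
hl [364. 215.]
hr [285. 215.]
```

View pics/w1.png

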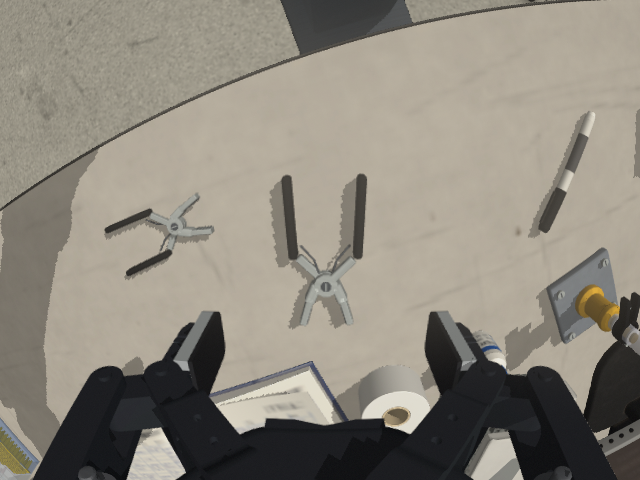

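Wrist view: the pliers' pivot is at (326,286), the left sleeve runs (286,178)–(294,258), and the right sleeve runs (362,176)–(357,257). This agrees well with the estimate.

```bash
python3 - <<'E'
from h import *
T=np.load("T1.npy"); g=lambda p,z=.016:onz("wrist",p,z,T)
pv=g((326,286.5)); hm=(g((286,178))+g((362,176))+g((294,258))+g((357,257)))/4
d=pv-hm; yw=np.degrees(np.arctan2(d[1],d[0])); print(pv,hm,yw,np.hypot(*d))
u=d/np.hypot(*d); G=pv-.065*u; Y=yw+180; print(G)
robot.line_to([*G,.10],[180,0,Y],velocity=.15)
robot.line_to([*G,.03],velocity=.1); robot.pause(.2)
st=robot.line_to([*G,-.004],velocity=.02,f_stop=4); p=robot.current_tool_pos(); print(st,p,robot.current_contact_force())
z=p[2]+.0085
robot.line_to([*G,z],velocity=.05)
fingers.gripper_to(64/85,20); robot.pause(.2)
print(robot.current_finger_gap()*85,robot.current_gripper_force(),robot.current_time_s())
E
```

```text
[ 0.51523151 -0.22250871] [ 0.45341852 -0.20296935] -17.5419808439421 0.06482772201385108
[ 0.45325425 -0.20291742]
True [ 0.45317809 -0.20290218  0.00394218] [-1.02804515  0.52060892  4.79631542]
64.32976788371252 8.801831156015396 8.05
```

```bash
python3 - <<'E'
from h import *
p=robot.current_tool_pos(); Y=robot.current_eef_rot()[2]
robot.line_to([p[0],p[1],.10],velocity=.12); robot.line_to([p[0],p[1],.28],velocity=.25)
print(robot.current_finger_gap()*85,robot.current_gripper_force())
robot.move_to([.54,.055,.28],[180,0,173]); robot.pause(.25)
T=tool(); im=vision.grab_frame("wrist"); cv2.imwrite("pics/w2.png",im[:,:,::-1]); np.save("T2.npy",T)
for l in ["clip","clip_lug","stand"]: print(l,[(np.round(d["rect"]).tolist(),round(d["p"],2)) for d in recognise(l,"wrist")])
print(robot.current_time_s(),p,np.round(robot.current_joint_positions(),1),robot.current_gripper_force())
E
```

```text
63.879569816142386 6.650554463267326
clip [([342.0, 297.0, 27.0, 49.0], 0.89), ([326.0, 333.0, 183.0, 189.0], 0.53)]
clip_lug [([350.0, 296.0, 18.0, 54.0], 0.9)]
stand [([336.0, 301.0, 93.0, 143.0], 0.72)]
11.3083 [ 0.45349225 -0.2031953   0.01319013] [-44.5  20.8  50.8  85.8 -16.2  81.1  90. ] 6.641407236456871
```

View pics/w2.png

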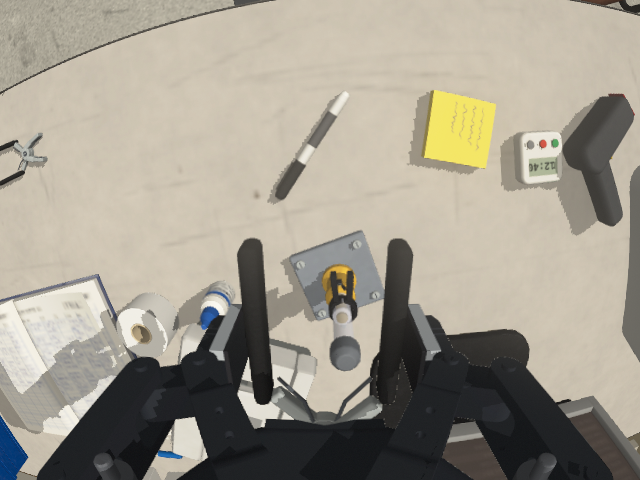

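The pliers are held level. Between the handles I can see the clip's lugs, starting at about (340,275), the pipe at (343,318), and the cap at (346,352). I'll zoom in.

```bash
python3 - <<'E'
import cv2
im=cv2.imread("pics/w2.png")[225:375,290:390]
cv2.imwrite("pics/w2c.png",cv2.resize(im,None,fx=4,fy=4,interpolation=cv2.INTER_CUBIC))
E
```

```text
(no output)
```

View pics/w2c.png

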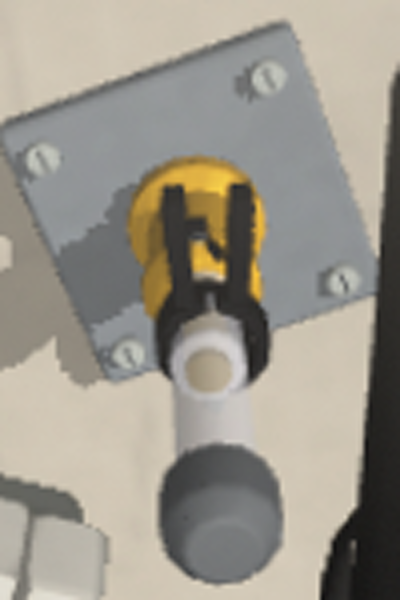

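```bash
python3 - <<'E'
from h import *
T=np.load("T2.npy"); g=lambda p,z:np.round(onz("wrist",(290+p[0]/4,225+p[1]/4),z,T),4)
for n,p,z in [("Ltip out",(161,187),.091),("Ltip in",(185,187),.091),("Rtip in",(229,185),.091),("Rtip out",(252,185),.091),("Lout base",(166,295),.091),("Lin base",(192,290),.091),("Rout base",(260,295),.091),("ringL",(157,345),.091),("ringR",(269,345),.091),("cap",(222,546),.172),("pl TL",(3,130),.012),("pl TR",(285,25),.012),("pl R",(375,290),.012),("pl BL",(108,378),.012)]: print(n,g(p,z))
E
```

```text
Ltip out [0.5943 0.0509]
Ltip in [0.595  0.0564]
Rtip in [0.5958 0.0665]
Rtip out [0.5965 0.0718]
Lout base [0.6223 0.0487]
Lin base [0.6217 0.055 ]
Rout base [0.6252 0.0709]
ringL [0.6356 0.0449]
ringR [0.6392 0.0718]
cap [0.637  0.0567]
pl TL [0.6051 0.0053]
pl TR [0.584  0.0879]
pl R [0.67   0.1074]
pl BL [0.6895 0.0241]
```

```bash
python3 - <<'E'
from h import *
Y=176.5; a=np.radians(Y-180); u=np.array([np.cos(a),np.sin(a)]); P=np.array([.606,.061]); G=P-.1*u; z=.0898
print(robot.current_finger_gap()*85)
pre=G-.09*u
robot.move_to([*pre,.20],[180,0,Y]); robot.line_to([*pre,z],velocity=.15); robot.pause(.2)
print(robot.current_contact_force())
print("stop",robot.line_to([*G,z],velocity=.06,f_stop=5)); robot.pause(.2)
print(robot.current_tool_pos(),robot.current_eef_rot(),robot.current_contact_force(),robot.current_finger_gap()*85,robot.current_gripper_force())
c=lambda im,x,y,w,h,f:cv2.resize(im[y:y+h,x:x+w],None,fx=f,fy=f,interpolation=cv2.INTER_CUBIC)
s=c(vision.grab_frame("scene"),270,150,110,120,4); t=c(vision.grab_frame("top"),250,175,80,120,4)
cv2.imwrite("pics/st3.png",np.hstack([s,t])[:,:,::-1]); print(robot.current_time_s())
E
```

```text
63.862255995487466
[ 0.92692898 -0.6894776  -0.48010048]
stop False
[0.50602189 0.06721025 0.08983257] [ 1.79990374e+02 -5.27027900e-03  1.76507410e+02] [-0.33102005 -0.54199619 -1.06052011] 64.27863587297608 6.6467249393463135
14.9833
```

View pics/st3.png

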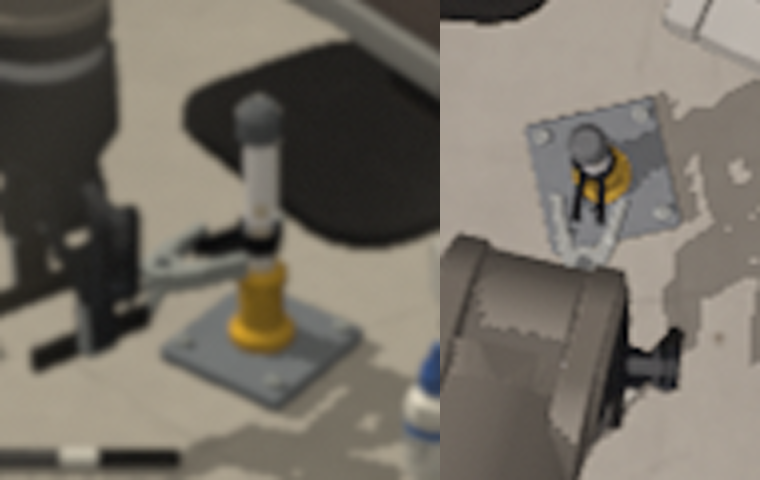

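The jaws bracket both lugs in the top view. In the scene view the near jaw's tip is at about (245,265) in the crop, so I'll check its height by projection and then close in steps.

```bash
python3 - <<'E'
from h import *
a=np.radians(-3.5);u=np.array([np.cos(a),np.sin(a)]);v=np.array([-u[1],u[0]]);G=np.array([.506,.0672])
for l,x,y,z in [("nearjaw tip top",.112,-.019,.092),("nearjaw tip bottom",.112,-.019,.078),("pivot top",.065,0,.093),("sleeve end near bottom",-.038,-.036,.077),("lug tip",.091,0,.085)]:
    q=proj("scene",[*(G+x*u+y*v),z]); print(l,np.round((q-[270,150])*4))
fw=lambda w:57*np.sqrt(1-(w/114-.103)**2)
def step(w):
    fingers.gripper_to(w/85,20); robot.line_to([*G0,.0898+(fw(w)-fw(64))/1000],velocity=.05)
G0=robot.current_tool_pos()[:2]
for w in [61,58,55,53]:
    step(w); print(w,round(robot.current_finger_gap()*85,2),round(robot.current_gripper_force(),2),np.round(robot.current_contact_force(),2),robot.current_time_s())
E
```

```text
nearjaw tip top [250. 246.]
nearjaw tip bottom [251. 266.]
pivot top [163. 257.]
sleeve end near bottom [ 40. 377.]
lug tip [201. 253.]
61 61.26 8.36 [-1.14  0.23 -1.01] 15.45
58 57.99 8.56 [-0.31  0.43 -1.17] 15.9167
55 54.94 8.67 [-0.04  0.76 -0.42] 16.3833
53 53.05 8.91 [ 0.02  0.98 -1.22] 16.85
```

```bash
python3 - <<'E'
from h import *
im=vision.grab_frame("scene")[:,:,::-1].copy()
x0,y0,f=285,185,8
c=cv2.resize(im[y0:y0+60,x0:x0+80],None,fx=f,fy=f,interpolation=cv2.INTER_CUBIC)
a=np.radians(-3.5);u=np.array([np.cos(a),np.sin(a)]);v=np.array([-u[1],u[0]]);G=np.array([.506,.0672])
def dot(P,col): q=(proj("scene",P)-[x0,y0])*f; cv2.circle(c,(int(q[0]),int(q[1])),3,col,-1)
for z in (.078,.092):
    for x in (.065,.09,.112): dot([*(G+x*u-.014*v*(x-.06)/.05),z],(0,0,255))
for z in (.079,.091):
    for P in [(.5943,.0509),(.6223,.0487),(.5965,.0718)]: dot([*P,z],(0,255,0))
dot([.637,.0566,.172],(255,0,0))
for z in (.0,.12): dot([.637,.0476,z],(255,0,0))
cv2.imwrite("pics/s4.png",c); print(robot.current_time_s())
E
```

```text
16.9
```

View pics/s4.png

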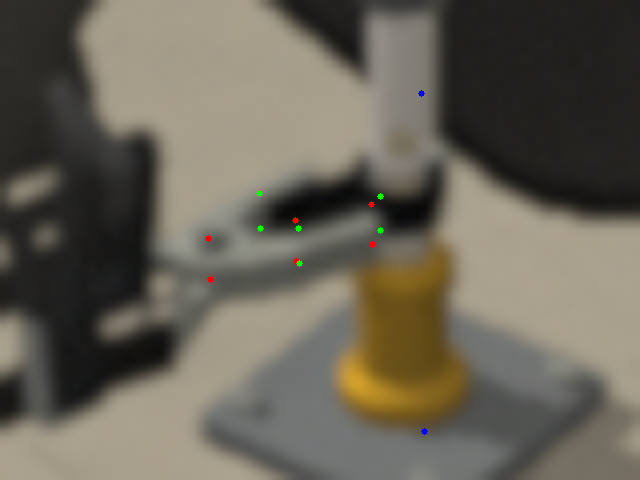

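The near jaw's tip spans rows 215–248 where I predicted 204–244, so the jaws are about 2 mm low. I'll raise them 2 mm and squeeze in small steps.

```bash
cat >> h.py <<'E'
fw=lambda w:57*np.sqrt(1-(w/114-.103)**2)
E
python3 - <<'E'
from h import *
G0=robot.current_tool_pos()[:2]; zb=.0918
robot.line_to([*G0,zb+(fw(53)-fw(64))/1000],velocity=.03)
w=53.; peak=0; hist=[]; n=0
while w>27:
    w-=.8
    fingers.gripper_to(w/85,20)
    n+=1
    if n%3==0: robot.line_to([*G0,zb+(fw(w)-fw(64))/1000],velocity=.03)
    f=robot.current_gripper_force(); g=robot.current_finger_gap()*85; t=robot.current_time_s()
    print(round(w,1),round(g,2),round(f,2),np.round(robot.current_contact_force(),1),round(t,2))
    peak=max(peak,f)
    if f>14.2: print("HIGH"); break
    if peak>10.5 and f<peak-2.5: print("CLICK?"); break
    if t>42: break
E
```

```text
52.2 51.94 9.55 [-0.3  0.4 -0.7] 17.37
51.4 51.55 10.55 [-0.8  0.2 -1.4] 17.58
50.6 50.95 11.97 [-2.2  0.4  0.1] 18.05
49.8 49.99 13.32 [-3.4  0.3 -1.2] 18.27
49.0 49.24 13.92 [-4.7 -0.  -0.6] 18.48
48.2 48.31 13.94 [-5.6 -0.2 -0.9] 18.95
47.4 47.62 13.93 [-5.2  0.4 -1.3] 19.17
46.6 47.15 13.89 [-6.2  0.3 -1.1] 19.38
45.8 46.1 13.81 [-5.   0.7 -0.6] 19.85
45.0 45.21 13.74 [-6.1  0.3  0.3] 20.07
44.2 44.43 13.65 [-7.3  1.1 -0.4] 20.28
43.4 43.64 13.42 [-6.7  0.4 -1.5] 20.75
42.6 42.95 12.99 [-6.9 -0.3 -1. ] 20.97
41.8 41.94 11.92 [-4.8 -0.7 -1.7] 21.18
41.0 41.5 11.66 [-5.  -1.  -1.2] 21.65
40.2 40.29 11.54 [-5.1 -0.5 -1.1] 21.87
39.4 39.57 11.43 [-5.1 -0.  -1.7] 22.08
CLICK?
```

```bash
python3 - <<'E'
from h import *
G0=robot.current_tool_pos()[:2]; zb=.0918
w=39.4; n=0; last=11.43
while w>27:
    w-=.7
    fingers.gripper_to(w/85,20); n+=1
    if n%3==0: robot.line_to([*G0,zb+(fw(w)-fw(64))/1000],velocity=.03)
    f=robot.current_gripper_force(); g=robot.current_finger_gap()*85; t=robot.current_time_s()
    print(round(w,1),round(g,2),round(f,2),np.round(robot.current_contact_force(),1),round(t,2))
    if f>last+.7: print("RISE"); break
    if f<9.6 or f<last-1: print("CLICK?"); break
    last=f
E
```

```text
38.7 38.73 11.32 [-5.1 -1.  -0.2] 22.3
38.0 38.3 11.23 [-6.3 -0.9 -1.1] 22.52
37.3 37.85 10.66 [-5.2 -0.1 -1. ] 22.98
36.6 36.69 10.56 [-5.6  0.8 -1.1] 23.2
35.9 36.28 10.61 [-4.9 -0.9 -0.8] 23.42
35.2 35.29 11.25 [-5.9 -1.3 -1.5] 23.88
34.5 34.76 12.02 [-5.1 -0.8 -0.7] 24.1
RISE
```

The force fell to about the spring's alone near 37 mm, then began to rise, which looks like the click. I'll release and check.

```bash
python3 - <<'E'
from h import *
G0=robot.current_tool_pos()[:2]; zb=.0918
for w in [37,42,47,52,57,62,64]:
    fingers.gripper_to(w/85,20); robot.line_to([*G0,zb+(fw(w)-fw(64))/1000],velocity=.05)
    print(w,round(robot.current_finger_gap()*85,2),round(robot.current_gripper_force(),2),np.round(robot.current_contact_force(),1),round(robot.current_time_s(),2))
c=lambda im,x,y,w,h,f:cv2.resize(im[y:y+h,x:x+w],None,fx=f,fy=f,interpolation=cv2.INTER_CUBIC)
s=c(vision.grab_frame("scene"),285,185,60,60,6); t=c(vision.grab_frame("top"),265,190,60,60,6)
cv2.imwrite("pics/st5.png",np.hstack([s,t])[:,:,::-1])
E
```

```text
37 37.07 10.44 [-4.8 -1.2 -1.5] 24.57
42 42.15 9.1 [-0.5 -0.8 -0.5] 25.04
47 46.89 8.87 [ 0.6 -0.2 -0.4] 25.52
52 51.8 8.75 [-0.5 -0.5  0. ] 25.99
57 56.96 8.59 [ 0.4  0.5 -0.5] 26.47
62 62.18 8.2 [ 0.6  1.  -1.4] 26.94
64 64.22 6.68 [ 0.4 -0.4 -1.2] 27.41
```

View pics/st5.png

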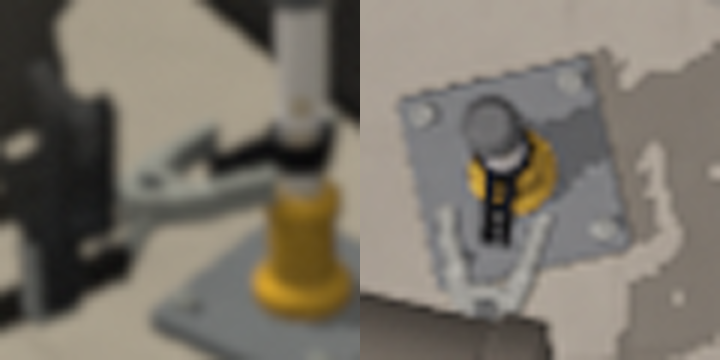

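The lugs now look parallel and close together, at about (497,215) in the crop, and the force is the spring's alone. I'll retreat and check with the wrist camera.

```bash
python3 - <<'E'
from h import *
p=robot.current_tool_pos(); a=np.radians(-3.5);u=np.array([np.cos(a),np.sin(a)])
b=np.array(p[:2])-.1*u
robot.line_to([*b,p[2]],velocity=.08); robot.line_to([*b,.28],velocity=.2)
robot.move_to([.54,.055,.28],[180,0,173]); robot.pause(.25)
im=vision.grab_frame("wrist")[225:375,290:390,::-1]
cv2.imwrite("pics/w6.png",cv2.resize(im,None,fx=4,fy=4,interpolation=cv2.INTER_CUBIC))
print(robot.current_time_s(),robot.current_finger_gap()*85,robot.current_gripper_force())
E
```

```text
30.9083 64.042398978775 6.687279939651489
```

View pics/w6.png

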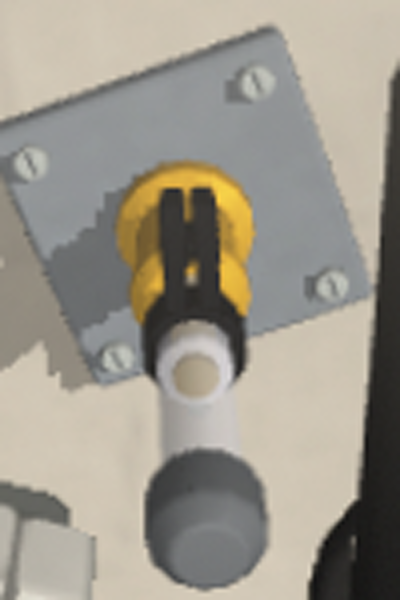

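The lugs are parallel at (173,235) and (204,235) in the crop, so the clip is shut. Next I'll lay the pliers back in their original place.

```bash
python3 - <<'E'
from h import *
G=[.4535,-.2032]
robot.move_to([*G,.28],[180,0,162.46]); robot.line_to([*G,.06],velocity=.2); robot.line_to([*G,.03],velocity=.08); robot.pause(.3)
st=robot.line_to([*G,.0125],velocity=.015,f_stop=3); print(st,robot.current_tool_pos(),robot.current_contact_force())
z=robot.current_tool_pos()[2]
for w in (67,70,74,80,85): fingers.gripper_to(w/85,20)
print(robot.current_finger_gap(),robot.current_gripper_force())
robot.line_to([*G,.06],velocity=.05); robot.line_to([*G,.20],velocity=.2); robot.pause(.3)
im=vision.grab_frame("wrist"); cv2.imwrite("pics/w7.png",im[:,:,::-1])
print(robot.current_time_s(),robot.current_contact_force())
E
```

```text
True [ 0.45336324 -0.20315865  0.01319753] [-0.21998021  0.05027303  4.67116335]
1.0030272714078476 0.0
38.4917 [0.60767561 0.19003386 0.58238255]
```

View pics/w7.png

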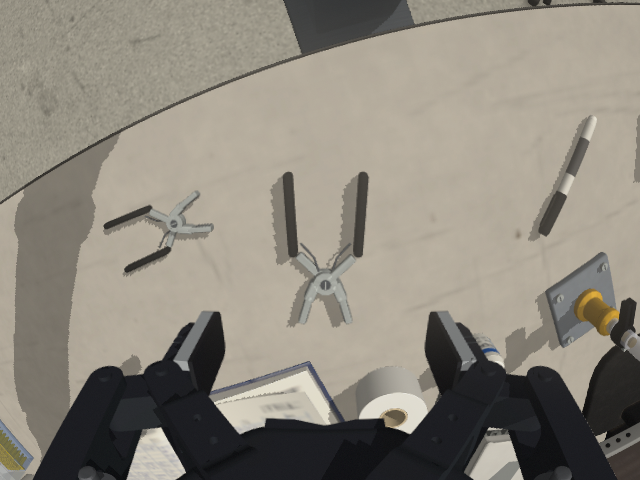

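The pliers lie flat at their old place, with the pivot at (326,285), and nothing else has moved.

```bash
python3 -c "
from station import workorder
print(workorder.close_job())"
```

```text
the job is handed in; nothing more can be done
None
```

The clip is snapped shut, the large pliers lie flat back in their original place, the bystanders in the last picture look unmoved, and the job was handed in at about 38 s (no verdict came back).

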